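# Free the ratchet pawl of a lab lift and lower the laser

## Task

The laser tube on the ratchet lift has to come down. Pick up the loose rod, slip its tip gently in under the spur of the leaning pawl and flick the pawl fully back with the rod, touching the lift with nothing but the rod until the pawl is back; then lay the rod down on the bench, clear of the lift, and gently push the carriage down by the pad on its top until it is fully home. Leave the carriage down, the pawl back and the other things on the bench where they are.

Things in the scene. Friction and masses are not known exactly. Their poses are not given: they have to be found in the camera images.
- stand: timber base of the ratchet lift, 140 (x) x 230 (y) x 40 mm high, fixed. Origin on the bench, z up; timber spans x -70..70, y -125..105. All lift figures are in this frame, mm. The metal head on it is clamped by hand up to 18 mm lower or higher than nominal: this offset s, the same for cheeks, pawl and carriage, is in NO reading; feel or see it. Robot force on the lift must stay under 30 N
- cheek_nominal (a point): nominal point (x -24, y 24, z 95) on the flat top of the near aluminium cheek; true top at z 95 + s. Two cheeks, x -30..-18 and x 18..30, both y 20..64, same height, hold the pawl between them: a good place to feel for s with the rod. Rod on lift must stay under 8 N
- gap_nominal (a point): nominal point x 0, y 24, z 103 (+ s) where the rod tip goes in, rod along +x, under the leaning pawl. The gap, open along x, lies between pawl and carriage tooth tips (y 16); the 8 mm rod fits with its axis 5 to 10 mm above the cheek tops (below it the cheeks bar the way, above it the pawl's spur). Pushed there to +y by 2 to 4 N the pawl turns; rod axis at y 62 has it right back
- pin_nominal (a point): nominal centre of the pawl's pin (along x), x 0, y 50, z 85 (+ s). Pawl: steel bar 20 wide (x -10..10), 10 thick, round nose centred 70 mm from the pin; engaged it leans 30 degrees from upright towards -y, nose (y 15, z 146 + s) under a tooth. On its -y side, 37 mm from the pin, a spur 5 thick and 12 long sticks out square to the bar: the rod goes under it. A stiff pivot: it stays where put
- pad_nominal (a point): nominal centre of the top of the carriage's grey pad, 40 (x) x 34 (y) mm, when the carriage is down: x 0, y 0, z 200 (+ s, + joint carriage). Below it an upright toothed bar 16 x 16 mm; on its -y side a platform with a black laser tube (x -54..52, y -94..-8, top 121 + s + joint carriage). A guide plate behind it, x 14..24, y -20..14, reaches z 176 + s
- carriage (a joint): height of the carriage, m: starts near 0.08. It meets a rubber stop at 0.008, which gives 1.5 N per mm down to 0; 0 to 0.008 = fully home. Stiff guide: it stays where left and takes 1 to 6 N of push down to move. With the pawl engaged it stops after 5 to 13 mm of downward travel, and the pawl, jammed under the tooth, cannot be flicked until the carriage is raised again
- pawl (a joint): pawl angle, rad: 0 = engaged, leaning in under a tooth; grows as it is thrown over to +y; 0.52 upright, 1.6 fully back against its stop; beyond 1.2 counts as fully back
- rod_grip (a point): loose rod: square-sided wooden grip 70 long x 22 wide x 30 mm high, lying on the bench, from one end of which a steel rod 8 mm in diameter sticks out along +x; this point is the centre of the grip, 15 mm above the bench, x axis along the rod. The rounded tip is 145 mm from this point along +x; centre of mass about 18 mm along +x; mass about 0.14 kg
- lens_post_mid (a point): bystander: steel lens post on a round foot 56 mm in diameter, 100 mm high; point half-way up its axis
- meter_mid (a point): bystander: grey meter box lying flat, 90 x 160 x 40 mm; point at its centre
- tray_mid (a point): bystander: open aluminium tray 140 x 100 x 30 mm; point at its centre
Things that resemble listed ones, but are neither listed nor needed, are in the scene too. What is meant by the part that bears rod_grip is not turquoise, and is the larger of those in its own colour.

How it is judged:
By the outcome, as a careful person would: the job done as asked, in the order asked, and still so for the second after the job is handed in, with the robot touching nothing.
It also fails if it takes over 72 s, if anything falls off the work surface, if the arm or the gripper's body presses on something with over 40 N, if the wrist force passes 120 N, or if a joint passes its speed limit or range.

## Robot

A 6-joint arm with a two-finger parallel gripper is mounted at the origin on the work surface. World frame = base frame: x ahead of the robot, y to its left, z up, the work surface at z = 0. Lengths are in mm, angles in rad, forces in N, time in s.
With the tool pointing down it reaches from about 250 to 775 mm from the base axis. Payload 4 kg.
Tool frame: the origin (TCP) lies at the very end of the fingers, on their centre line; the grasp point (between the pads) lies ctrl.grip_depth behind it (ctrl.grip_depth is the distance from the TCP to the grasp point, in mm); z points along the fingers, x is the direction in which the jaws open and shut, and the axes are right-handed (so a half turn about z gives the same grasp; the last joint's range is limited). The gripper opens to 94 mm and grips with 3 to 60 N. Pads are 16 mm wide; open, the fingers measure 119 mm over their backs; the gripper's body (75 mm by 177 mm) begins 78 mm behind the grasp point.
Start: joints at [1.037, 0.087, 1.371, -0, 1.684, -0.103], TCP at [229.691, 499.762, 205.506] pointing down, gripper open.
Joint ranges: [-3.1, 3.1], [-0.76, 2.03], [0.27, 2.55], [-1.08, 4.22], [0.17, 2.65], [-2.57, 2.57]. Speed limits (rad/s): [2.79, 2.79, 3.14, 3.14, 3.14, 3.14].

## Interface

Orientations are given as a rotation vector (axis times angle).
In Python, from plant import ctrl gives the robot as it stands. The module is installed in compiled form; this text tells all that it offers.
- The arm moves only by the shell command python3 -m handwheel 'ROWS' [OPENING]. ROWS is JSON, a list of rows, each a list of 2 entries, a list of its own where there are three numbers: the shift along the tool's x, y, z in units of 750 mm (1.0 is 750 mm), then the turn, a rotation vector about the tool's x, y, z in units of 30 degrees (1.0 is 30 degrees). In form: [[[dx, dy, dz], [rx, ry, rz]], ...]. A call has 1 to 20 rows; each row is the pose to reach, as a shift and turn from the pose commanded when the call began, along the tool's axes at that moment; what a row does not reach only later rows make up. A row lasts 1/10 s, in which the tool goes at most 50 mm and 8.59 degrees, less where a joint would pass 70% of its speed; a pose out of reach is approached as far as the arm can. A call with a number of a shift or a turn outside -1 to 1 is refused whole. A call with a gripper value outside its range is refused whole. OPENING is the closure, from 0 (fully open) to 1 (shut), set as the call begins (- or left out, the last holds). The fingers move at their own pace and stop on an object; the grip force is fixed at half the most. Time passes only in rows, so rows that repeat a pose let the fingers close. It gives the time, the measured TCP pose, the force and the opening at its end, in the units of the state.
- ctrl.read_state(): the state, without advancing time (a new reading comes with each control period).
- ctrl.snapshot(name): name is "scene" or "top" or "wrist"; returns a dict with "pixels" (420x560x3 uint8, red, green, blue), "fov_y" (degrees; the focal length in pixels is half the picture's height over the tangent of half this angle, whatever the lens; pixels are square), "cx", "cy" (the principal point, pixels), "rvec" (rotation vector, rad) and "tvec" (3), from world to camera coordinates, as OpenCV has them; the wrist camera has in their place "mount" (4x4, takes a point from camera to tool coordinates, whose origin is the TCP and whose axes are the tool frame's). Camera axes: x right, y down, z forward; pixel columns grow to the right and rows downward; lengths in mm; the calibration is good to about 2 mm. A picture is of the moment at which its call begins: read the wrist's pose just before it. There is no depth.
- ctrl.job_done(): hands the job in, once; it reports no verdict.
Trained networks look in a picture, given as the dict that the camera call returned (one of the last four; its "shot" number tells which), for a name from the list of things; names that differ only in an ending like _2 or _b are one class to them, and where a whole thing is asked for, a point or a joint stands for the part that bears it (a point fixed in the world has none). Each returns a list of dicts, best first, with "p" (0 to 1); they miss things now and then, are a little off and sometimes report something else, mostly with a low value. They report only what shows in the picture. A call takes as long as a camera call. They do not tell look-alikes from the thing itself.
- ctrl.cut_out(label, picture): "region" (420x560 bool, what is visible of it) and "at" ([row, column] in pixels, amid what is visible of it).
The state is a dict: "time_s": time; "q": joint angles; "qvel": joint speeds; "tau": joint torques, N m; "eef_pos": TCP position; "ee_rot": TCP orientation; "force": force on the tool from outside, world axes, zero at the start; "wrist_torque": the same for the moment, N m; "finger_gap": finger opening in mm.
Only numpy, scipy, OpenCV 4.12 (cv2) and the standard library are available. Lean on these libraries where they do the work, as an engineer would, in place of code of your own. Each camera call takes 0.05 s, during which the arm holds its last target.

## Working session

There is one attempt and no reset: what is moved stays moved. The work goes in short steps, Python scripts to look and compute and a shell command to move; the robot and the scene stay as the last step left them, time stands still between calls to the robot, and variables do not carry over. Pictures are saved under pics/ and viewed, and the job is handed in when it is done.

```bash
mkdir -p pics; ls
cat > h.py <<'E'
import numpy as np, cv2, json
from plant import ctrl
def snap(n,fn=None):
    st=ctrl.read_state(); d=ctrl.snapshot(n)
    if fn: cv2.imwrite('pics/'+fn, d['pixels'][:,:,::-1])
    return st,d
def cam(st,d):
    f=d['pixels'].shape[0]/2/np.tan(np.radians(d['fov_y'])/2)
    K=np.array([[f,0,d['cx']],[0,f,d['cy']],[0,0,1.]])
    if 'mount' in d and d.get('mount') is not None:
        M=np.array(d['mount']); T=np.eye(4); T[:3,:3]=cv2.Rodrigues(np.array(st['ee_rot'],float))[0]; T[:3,3]=st['eef_pos']
        W=np.linalg.inv(T@M)
    else:
        W=np.eye(4); W[:3,:3]=cv2.Rodrigues(np.array(d['rvec'],float))[0]; W[:3,3]=np.ravel(d['tvec'])
    return K@W[:3], K, W
def proj(P,X):
    X=np.atleast_2d(X); h=np.c_[X,np.ones(len(X))]@P.T; return h[:,:2]/h[:,2:]
def onplane(P,uv,z):
    # intersect pixel ray (u,v) with world z
    A=np.c_[P[:,0],P[:,1],-np.array([uv[0],uv[1],1.])]; b=-(P[:,2]*z+P[:,3])
    return np.linalg.solve(A,b)[:2]
def tri(Ps,uvs):
    A=[]
    for P,(u,v) in zip(Ps,uvs): A+= [u*P[2]-P[0], v*P[2]-P[1]]
    A=np.array(A); x=np.linalg.lstsq(A[:,:3],-A[:,3],rcond=None)[0]; return x
E
python3 - <<'E'
from h import *
for n in ['scene','top','wrist']:
    st,d=snap(n,n+'0.png'); P,K,W=cam(st,d)
    np.save('P_'+n+'0.npy',P)
    print(n,d['shot'],K[0,0],d['cx'],d['cy'])
    print(' campos',np.linalg.inv(W)[:3,3].round(), [k for k in d])
    for l in ['stand','rod_grip','lens_post_mid','meter_mid','tray_mid','carriage','pawl']:
        for r in ctrl.cut_out(l,d): print(l,round(r['p'],2),np.round(r['at']),r['region'].sum())
print(ctrl.read_state(), ctrl.grip_depth)
E
```

```text
pics
scene 1 412.2923895491834 277.71413265094014 204.00995738064475
 campos [1223. -656.  912.] ['pixels', 'fov_y', 'cx', 'cy', 'rvec', 'tvec', 'shot']
stand 0.75 [224. 313.] 4147
rod_grip 0.7 [269. 179.] 379
rod_grip 0.7 [290. 110.] 510
rod_grip 0.6 [234. 199.] 152
lens_post_mid 0.74 [297. 277.] 422
lens_post_mid 0.47 [178. 380.] 961
meter_mid 0.88 [151. 338.] 762
tray_mid 0.68 [180. 378.] 999
carriage 0.73 [195. 313.] 1323
pawl 0.2 [223. 312.] 4204
top 2 384.83852768316837 285.7207537902048 212.2427250669373
 campos [ 419.  -25. 1142.] ['pixels', 'fov_y', 'cx', 'cy', 'rvec', 'tvec', 'shot']
stand 0.7 [198. 262.] 4164
rod_grip 0.74 [276. 458.] 347
rod_grip 0.55 [253. 396.] 347
rod_grip 0.5 [285. 344.] 97
lens_post_mid 0.8 [167. 347.] 301
meter_mid 0.82 [276. 128.] 1910
meter_mid 0.49 [197. 262.] 4160
tray_mid 0.7 [203. 140.] 1695
wrist 3 314.7993474017869 281.05776622055777 207.58187647258234
 campos [164. 529. 384.] ['pixels', 'fov_y', 'cx', 'cy', 'mount', 'shot']
meter_mid 0.75 [355. 313.] 4715
{'time_s': 1.2, 'q': array([ 1.03689978e+00,  8.72072479e-02,  1.37072668e+00, -2.61889014e-05,
        1.68359090e+00, -1.03082501e-01]), 'qvel': array([ 0.00019561, -0.00100217,  0.00165383,  0.00141781, -0.00037719,
       -0.00094718]), 'tau': array([-1.83602451e-04, -3.40026999e+01, -3.02606463e+01,  7.19672930e-02,
        2.33738939e-02, -4.66427025e-06]), 'eef_pos': array([229.69504356, 499.75179035, 205.48835694]), 'ee_rot': array([-2.64492129e+00, -1.69527281e+00, -1.13536665e-04]), 'force': array([-0.16323321,  0.17964085,  0.15771754]), 'wrist_torque': array([0.0062218 , 0.04269914, 0.0002124 ]), 'finger_gap': 94.11354236664455} 18.8
```

View pics/scene0.png

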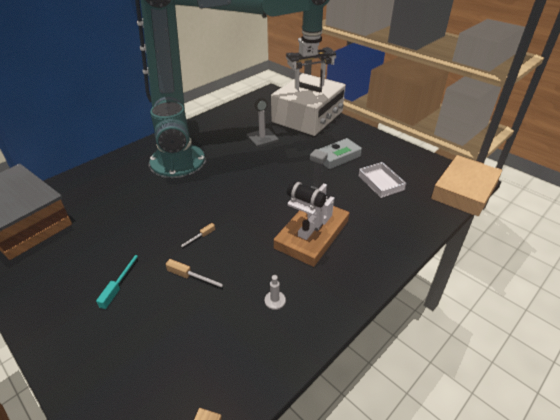

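View pics/top0.png

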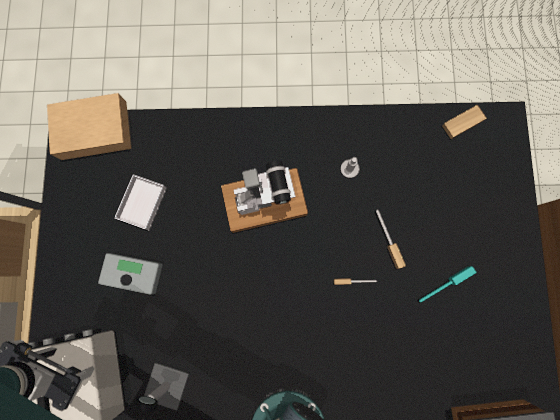

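View pics/wrist0.png

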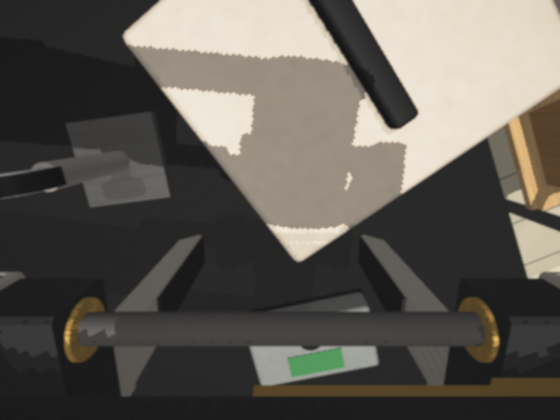

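Run:
```python
import cv2,numpy as np
a=cv2.imread('pics/top0.png');b=cv2.imread('pics/scene0.png')
cv2.imwrite('pics/z1.png',cv2.resize(a[150:240,205:325],None,fx=6,fy=6,interpolation=cv2.INTER_CUBIC))
cv2.imwrite('pics/z2.png',cv2.resize(b[170:270,260:370],None,fx=6,fy=6,interpolation=cv2.INTER_CUBIC))
c=np.vstack([cv2.resize(a[200:300,330:490],None,fx=4,fy=4,interpolation=cv2.INTER_CUBIC)[:, :640]])
cv2.imwrite('pics/z3.png',c)
cv2.imwrite('pics/z4.png',cv2.resize(b[215:310,90:240],None,fx=5,fy=5,interpolation=cv2.INTER_CUBIC))
```

```text
(no output)
```

View pics/z1.png

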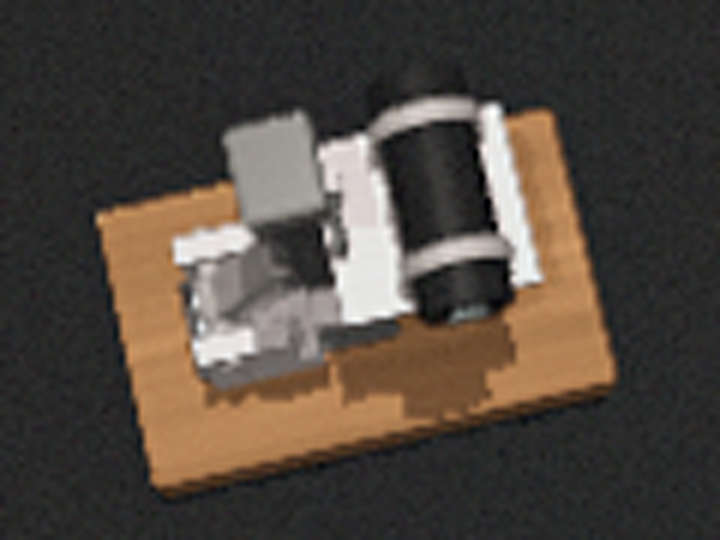

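View pics/z2.png

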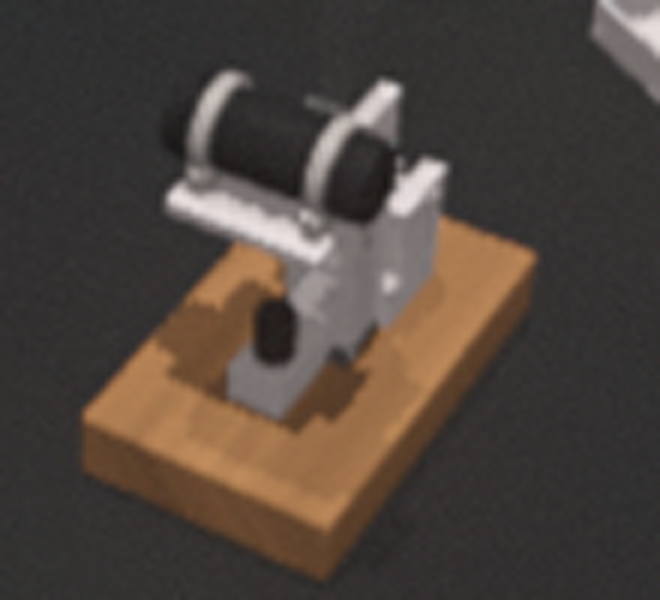

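View pics/z3.png

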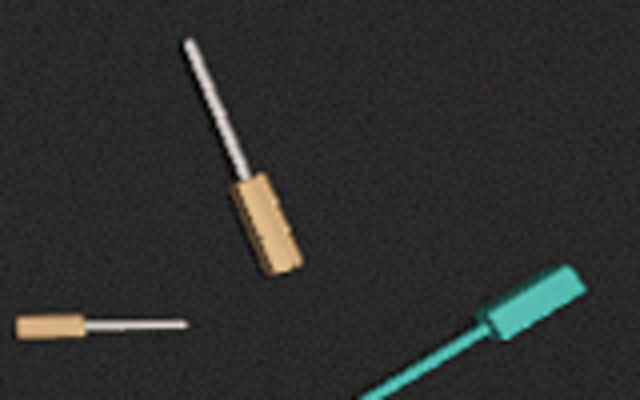

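View pics/z4.png

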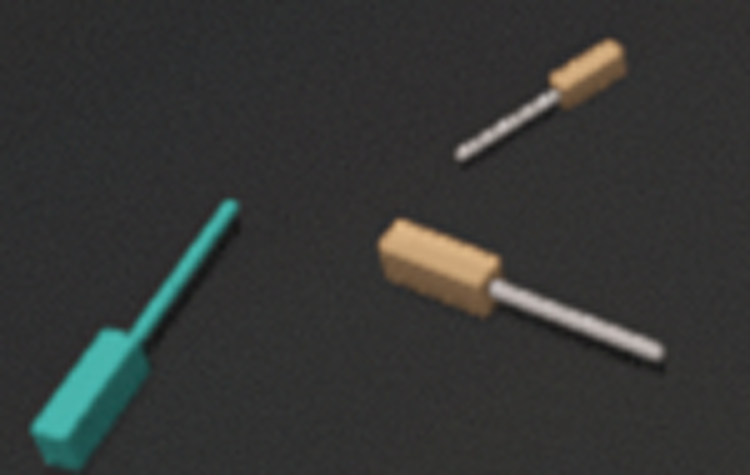

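Run:
```python
from h import *
from scipy.optimize import least_squares
Pt=np.load('P_top0.npy');Ps=np.load('P_scene0.npy')
u=lambda z,o,s:(np.array(z)+.5)/s-.5+np.array(o)
R=lambda a:np.array([[np.cos(a),-np.sin(a),0],[np.sin(a),np.cos(a),0],[0,0,1]])
def fit(obs,x0):
    def r(x): 
        return np.concatenate([ (proj(P,R(x[3])@np.array(X,float)+x[:3])[0]-uv) for P,X,uv in obs])
    s=least_squares(r,x0); print(s.x.round(3), np.degrees(s.x[3]), s.fun.reshape(-1,2).round(1).tolist()); return s.x
o=[];
for X,z in [((70,105,40),(98,212)),((70,-125,40),(552,110)),((-70,-125,40),(614,385)),((-70,105,40),(155,488))]: o.append((Pt,X,u(z,(205,150),6)))
for X,z in [((70,-125,40),(328,528)),((-70,-125,40),(83,415)),((70,105,40),(537,258)),((70,-125,0),(325,580)),((-70,-125,0),(83,470)),((70,105,0),(530,308))]: o.append((Ps,X,u(z,(260,170),6)))
S=fit(o,[480,30,0,0.2]); np.save('stand.npy',S)
o2=[]
for X,z in [((145,0,0),(189,40)),((35,11,15),(237,183)),((35,-11,15),(266,174)),((-35,-11,15),(302,265)),((-35,11,15),(271,273))]: o2.append((Pt,X,u(z,(330,200),4)))
for X,z in [((145,0,0),(662,352)),((35,-11,15),(495,270) ),((-35,-11,15),(380,244)),((-35,11,15),(402,219)),((35,11,15),(501,257)),((35,-11,-15),(487,317)),((-35,-11,-15),(386,280))]: o2.append((Ps,X,u(z,(90,215),5)))
G=fit(o2,[330,-200,15,0.3]); np.save('rod.npy',G)
# bystanders
d=np.array
for n,z,uv in [('post top',100,(354,160)),('post foot',0,(350,169)),('meter',20,(128,274)),('tray',15,(140,203))]: print(n,onplane(Pt,uv,z).round())
X=lambda p:(R(S[3])@np.array(p,float)+S[:3]).round(1)
for n,p in dict(gap=(0,24,103),cheek=(-24,24,95),pad=(0,0,280),pin=(0,50,85)).items(): print(n,X(p))
```

```text
[ 6.39555e+02  7.25300e+01 -1.37200e+00  2.13000e-01] 12.193334810434953 [[-0.5, 0.2], [-0.3, -0.1], [0.4, -0.4], [-0.6, 0.1], [-0.1, 0.1], [-0.7, -0.0], [0.4, -0.7], [-0.3, 0.8], [-0.4, 0.1], [0.3, 0.2]]
[ 4.73267e+02 -3.17051e+02  1.59120e+01  3.41000e-01] 19.514403524769083 [[-0.7, -0.3], [-0.5, -0.2], [-0.7, -0.6], [-0.0, -0.2], [0.5, 0.5], [0.4, 0.1], [-2.9, 2.4], [-0.4, -0.5], [-0.0, -0.8], [0.5, -0.5], [0.4, 0.0], [0.4, -0.7]]
post top [ 737. -196.]
post foot [ 739. -199.]
meter [430. 459.]
tray [640. 436.]
gap [634.5  96.  101.6]
cheek [611.   90.9  93.6]
pad [639.6  72.5 278.6]
pin [629.  121.4  83.6]
```

Three candidates in the top view: the large tan one at (396,253), a small tan one at (343,282) and a turquoise one at (458,276). The enlarged crops confirm that the large tan one (scene (179,269)) is not turquoise and is the larger in its colour, so that is the rod. The stand pose fits with residuals under 0.8 px.

```bash
cat >> h.py <<'E'
def Rz(a): return np.array([[np.cos(a),-np.sin(a),0],[np.sin(a),np.cos(a),0],[0,0,1]])
def toolR(yaw): # tool down, x axis at yaw (deg)
    a=np.radians(yaw); return np.array([[np.cos(a),np.sin(a),0],[np.sin(a),-np.cos(a),0],[0,0,-1.]])
def plan(pos,yaw,Rt=None):
    st=ctrl.read_state(); R0=cv2.Rodrigues(np.array(st['ee_rot'],float))[0]
    Rt=toolR(yaw) if Rt is None else Rt
    d=R0.T@(np.array(pos,float)-st['eef_pos'])/750
    r=np.degrees(cv2.Rodrigues(R0.T@Rt)[0].ravel())/30
    print('shift',d.round(4).tolist(),'turn',r.round(3).tolist(), 'dist',round(float(np.linalg.norm(d)*750)))
def rep():
    st=ctrl.read_state(); R0=cv2.Rodrigues(np.array(st['ee_rot'],float))[0]
    print('t',round(st['time_s'],2),'pos',np.round(st['eef_pos'],1),'zax',R0[:,2].round(3),'yaw',round(float(np.degrees(np.arctan2(R0[1,0],R0[0,0]))),2),'F',np.round(st['force'],2),'gap',round(st['finger_gap'],1),'q',np.round(st['q'],2))
E
python3 -c "
from h import *
plan([400,100,230],35)
"
```

```text
shift [-0.3895, 0.4289, -0.0327] turn [0.0, -0.0, 1.011] dist 435
```

```bash
python3 -m handwheel '[[[-0.39,0.43,-0.033],[0,0,1.0]],[[-0.39,0.43,-0.033],[0,0,1.0]],[[-0.39,0.43,-0.033],[0,0,1.0]],[[-0.39,0.43,-0.033],[0,0,1.0]],[[-0.39,0.43,-0.033],[0,0,1.0]],[[-0.39,0.43,-0.033],[0,0,1.0]],[[-0.39,0.43,-0.033],[0,0,1.0]],[[-0.39,0.43,-0.033],[0,0,1.0]],[[-0.39,0.43,-0.033],[0,0,1.0]],[[-0.39,0.43,-0.033],[0,0,1.0]]]'
python3 -c "
from h import *
rep(); plan([496,-309,200],5)"
```

```text
time_s: 2.2
eef_pos: [401.9, 95.7, 230.5]
ee_rot: [2.996, 0.942, 0.001]
force: [-0.4, 0.8, -0.3]
finger_gap: 93.5
t 2.2 pos [401.9  95.7 230.5] zax [ 0.001 -0.001 -1.   ] yaw 34.9 F [-0.4   0.76 -0.34] gap 93.5 q [ 0.1  -0.23  1.62 -0.    1.75 -0.51]
shift [-0.2059, 0.5143, 0.0415] turn [0.003, -0.001, 0.997] dist 417
```

```bash
python3 -m handwheel '[[[-0.2,0.51,0.04],[0,0,1.0]],[[-0.2,0.51,0.04],[0,0,1.0]],[[-0.2,0.51,0.04],[0,0,1.0]],[[-0.2,0.51,0.04],[0,0,1.0]],[[-0.2,0.51,0.04],[0,0,1.0]],[[-0.2,0.51,0.04],[0,0,1.0]],[[-0.2,0.51,0.04],[0,0,1.0]],[[-0.2,0.51,0.04],[0,0,1.0]],[[-0.2,0.51,0.04],[0,0,1.0]]]'
python3 -m handwheel '[[[0,0,0],[0,0,1.0]],[[0,0,0],[0,0,1.0]],[[0,0,0],[0,0,1.0]],[[0,0,0],[0,0,1.0]]]'
python3 -m handwheel '[[[0,0,0],[0,0,1.0]],[[0,0,0],[0,0,1.0]],[[0,0,0],[0,0,1.0]],[[0,0,0],[0,0,1.0]]]'
python3 -c "
from h import *
rep(); plan([490,-311,120],-70.5)"
```

```text
time_s: 3.1
eef_pos: [499.6, -302.6, 198.1]
ee_rot: [-3.138, -0.14, 0.003]
force: [0.5, -0.2, -0.3]
finger_gap: 94.2
time_s: 3.5
eef_pos: [499.9, -297.6, 200.4]
ee_rot: [-3.067, 0.675, 0.0]
force: [0.2, 0.6, -0.2]
finger_gap: 94.1
time_s: 3.9
eef_pos: [499.9, -297.4, 200.4]
ee_rot: [-2.788, 1.446, 0.0]
force: [0.7, 0.5, 0.2]
finger_gap: 94.1
t 3.9 pos [ 499.9 -297.4  200.4] zax [ 0.     0.001 -1.   ] yaw -54.82 F [0.67 0.54 0.19] gap 94.1 q [-0.63  0.16  1.3   0.    1.68  0.32]
shift [0.0073, 0.0213, 0.1072] turn [-0.001, 0.001, 0.523] dist 82
```

```bash
python3 -m handwheel '[[[0.007,0.021,0.04],[0,0,0.523]],[[0.007,0.021,0.04],[0,0,0.523]],[[0.007,0.021,0.04],[0,0,0.523]],[[0.007,0.021,0.04],[0,0,0.523]]]'
python3 - <<'E'
from h import *
rep(); st,d=snap('wrist','w1.png'); P,K,W=cam(st,d); np.save('P_w1.npy',P)
for r in ctrl.cut_out('rod_grip',d): print(r['p'],r['at'],r['region'].sum())
G=np.load('rod.npy')
im=d['pixels'][:,:,::-1].copy()
for X in [(145,0,0),(35,11,15),(35,-11,15),(-35,-11,15),(-35,11,15)]:
    p=proj(P,Rz(G[3])@np.array(X,float)+G[:3])[0]; print(X,p.round(1)); cv2.circle(im,tuple(int(round(v)) for v in p),3,(0,0,255),1)
cv2.imwrite('pics/w1m.png',im)
E
```

```text
time_s: 4.3
eef_pos: [490.2, -311.7, 170.9]
ee_rot: [-2.571, 1.805, -0.001]
force: [-0.8, 0.1, 0.3]
finger_gap: 94.0
t 4.3 pos [ 490.2 -311.7  170.9] zax [ 0.001 -0.    -1.   ] yaw -70.14 F [-0.79  0.12  0.3 ] gap 94.0 q [-0.66  0.16  1.35  0.    1.62  0.56]
0.7 [219.7, 133.5] 1054
0.61 [307.8, 381.0] 195
0.59 [194.3, 282.1] 2153
(145, 0, 0) [280.   68.5]
(35, 11, 15) [268.6 181.8]
(35, -11, 15) [290.1 182. ]
(-35, -11, 15) [289.2 246.1]
(-35, 11, 15) [268.8 245.9]
```

View pics/w1m.png

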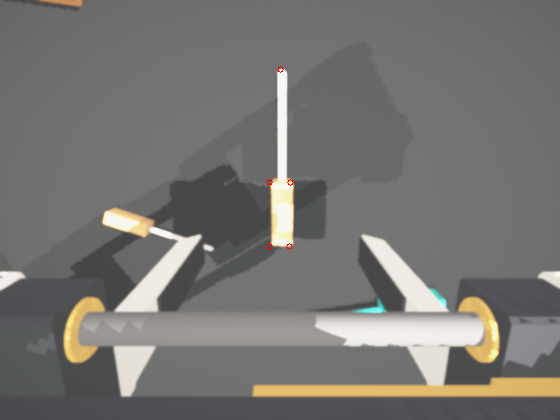

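Run:
```python
import cv2
a=cv2.imread('pics/w1.png')
cv2.imwrite('pics/z5.png',cv2.resize(a[55:255,240:325],None,fx=3,fy=3,interpolation=cv2.INTER_CUBIC))
for r in [90,120,150,190,210,235]:
    print(r,a[r,262:300].mean(1).astype(int).tolist())
```

```text
90 [115, 115, 115, 115, 115, 115, 115, 115, 115, 115, 114, 115, 114, 111, 123, 200, 246, 247, 247, 247, 247, 247, 247, 247, 226, 144, 110, 106, 104, 104, 103, 104, 104, 104, 104, 103, 104, 104]
120 [104, 104, 104, 104, 104, 104, 104, 104, 104, 104, 104, 104, 104, 103, 115, 184, 245, 247, 247, 247, 247, 247, 247, 247, 227, 147, 117, 115, 115, 114, 110, 106, 105, 104, 104, 105, 104, 104]
150 [105, 105, 105, 104, 104, 105, 105, 105, 105, 105, 104, 104, 104, 100, 106, 171, 241, 247, 247, 247, 247, 247, 247, 246, 214, 134, 108, 105, 105, 105, 105, 104, 105, 105, 105, 105, 105, 104]
190 [83, 82, 83, 83, 83, 83, 83, 89, 122, 184, 219, 230, 233, 234, 235, 236, 235, 234, 232, 230, 229, 229, 229, 229, 228, 228, 229, 231, 232, 225, 201, 137, 88, 76, 76, 76, 75, 74]
210 [79, 80, 80, 78, 74, 72, 72, 76, 107, 169, 212, 228, 232, 236, 241, 246, 246, 247, 246, 246, 245, 245, 244, 244, 244, 244, 244, 244, 243, 238, 222, 166, 95, 75, 76, 79, 80, 82]
235 [82, 83, 82, 83, 83, 85, 88, 91, 106, 153, 204, 224, 231, 233, 233, 233, 233, 233, 233, 233, 233, 232, 229, 226, 225, 224, 224, 223, 219, 205, 166, 114, 87, 83, 83, 84, 83, 83]
```

View pics/z5.png

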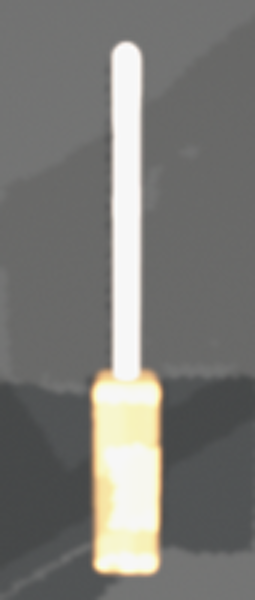

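```bash
python3 -m handwheel '[[[0.001,-0.0084,0.06],[0,0,0]],[[0.001,-0.0084,0.12],[0,0,0]],[[0.001,-0.0084,0.17],[0,0,0]],[[0.001,-0.0084,0.2],[0,0,0]],[[0.001,-0.0084,0.215],[0,0,0]],[[0.001,-0.0084,0.222],[0,0,0]],[[0.001,-0.0084,0.222],[0,0,0]],[[0.001,-0.0084,0.222],[0,0,0]]]'
python3 -m handwheel '[[[0,0,0],[0,0,0]],[[0,0,0],[0,0,0]],[[0,0,0],[0,0,0]],[[0,0,0],[0,0,0]],[[0,0,0],[0,0,0]],[[0,0,0],[0,0,0]],[[0,0,0],[0,0,0]],[[0,0,0],[0,0,0]]]' 1
python3 -c "
from h import *
rep()"
```

```text
time_s: 5.2
eef_pos: [496.9, -312.3, 5.7]
ee_rot: [2.568, -1.81, 0.006]
force: [-0.6, 1.4, 0.4]
finger_gap: 94.1
time_s: 6.0
eef_pos: [495.7, -311.5, 3.7]
ee_rot: [-2.568, 1.81, 0.0]
force: [-0.3, 0.0, 0.3]
finger_gap: 33.3
t 6.0 pos [ 495.7 -311.5    3.7] zax [-0.  0. -1.] yaw -70.37 F [-0.33  0.01  0.29] gap 33.3 q [-0.66  0.29  1.55  0.    1.3   0.57]
```

```bash
python3 -m handwheel '[[[0,0,0],[0,0,0]],[[0,0,0],[0,0,0]],[[0,0,0],[0,0,0]],[[0,0,0],[0,0,0]],[[0,0,0],[0,0,0]],[[0,0,0],[0,0,0]],[[0,0,0],[0,0,0]]]' 1
python3 -c "
from h import *
rep(); snap('wrist','w2.png')"
```

```text
time_s: 6.7
eef_pos: [495.7, -311.3, 3.7]
ee_rot: [-2.567, 1.81, 0.0]
force: [-0.8, 1.1, 0.5]
finger_gap: 21.6
t 6.7 pos [ 495.7 -311.3    3.7] zax [-0.  0. -1.] yaw -70.37 F [-0.75  1.08  0.52] gap 21.6 q [-0.66  0.29  1.55  0.    1.3   0.57]
```

View pics/w2.png

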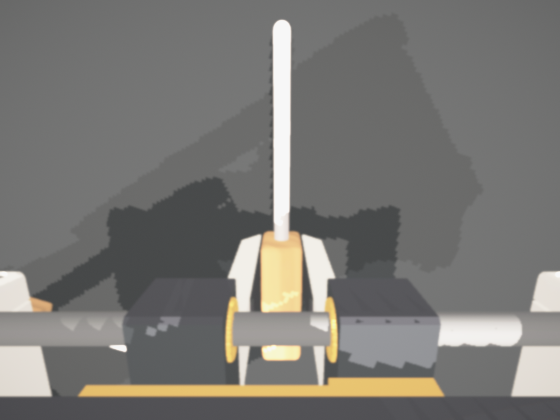

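Run:
```python
from h import *
st,d=snap('wrist'); P,K,W=cam(st,d)
R0=cv2.Rodrigues(np.array(st['ee_rot'],float))[0]
for uv in [(282,20),(282,120),(282,200)]:
    w=np.r_[onplane(P,uv,15.),15]; print(w.round(1),(R0.T@(w-st['eef_pos'])).round(2))
print(np.round(d['mount'],3))
plan([495.7,-311.3,200],-70.4)
```

```text
[ 610.4 -271.9   15. ] [   1.39 -121.34  -11.34]
[ 567.4 -287.3   15. ] [  1.47 -75.6  -11.34]
[ 527.8 -301.5   15. ] [  1.53 -33.6  -11.35]
[[ 1.00000e+00  1.00000e-03  1.00000e-03  8.69000e-01]
 [-1.00000e-03  9.68000e-01  2.52000e-01 -7.28030e+01]
 [-1.00000e-03 -2.52000e-01  9.68000e-01 -1.78392e+02]
 [ 0.00000e+00  0.00000e+00  0.00000e+00  1.00000e+00]]
shift [-0.0001, -0.0001, -0.2618] turn [-0.0, 0.001, 0.001] dist 196
```

```bash
python3 -m handwheel '[[[0,0,-0.03],[0,0,0]],[[0,0,-0.06],[0,0,0]],[[0,0,-0.11],[0,0,0]],[[0,0,-0.16],[0,0,0]],[[0,0,-0.17],[0,0,0]],[[0,0,-0.17],[0,0,0]],[[0,0,-0.17],[0,0,0]]]'
python3 - <<'E'
from h import *
rep(); plan([430,40,150],-77.8)
E
```

```text
time_s: 7.5
eef_pos: [494.7, -310.8, 128.8]
ee_rot: [-2.567, 1.81, 0.006]
force: [-0.1, -0.2, -1.1]
finger_gap: 21.8
t 7.5 pos [ 494.7 -310.8  128.8] zax [-0.003  0.002 -1.   ] yaw -70.38 F [-0.08 -0.18 -1.06] gap 21.8 q [-0.66  0.19  1.4  -0.    1.55  0.57]
shift [-0.4697, -0.0758, -0.0269] turn [0.004, 0.006, 0.247] dist 357
```

```bash
python3 -m handwheel '[[[-0.04,-0.02,-0.01],[0,0,0.1]],[[-0.09,-0.04,-0.02],[0,0,0.25]],[[-0.15,-0.06,-0.027],[0,0,0.25]],[[-0.21,-0.076,-0.027],[0,0,0.25]],[[-0.27,-0.076,-0.027],[0,0,0.25]],[[-0.33,-0.076,-0.027],[0,0,0.25]],[[-0.39,-0.076,-0.027],[0,0,0.25]],[[-0.43,-0.076,-0.027],[0,0,0.25]],[[-0.46,-0.076,-0.027],[0,0,0.25]],[[-0.47,-0.076,-0.027],[0,0,0.25]],[[-0.47,-0.076,-0.027],[0,0,0.25]],[[-0.47,-0.076,-0.027],[0,0,0.25]],[[-0.47,-0.076,-0.027],[0,0,0.25]]]'
python3 - <<'E'
from h import *
rep(); st,d=snap('wrist','w3.png'); P,K,W=cam(st,d); np.save('P_w3.npy',P)
S=np.load('stand.npy'); S[2]=0
im=d['pixels'][:,:,::-1].copy()
for X in [(-70,105,40),(-70,-125,40),(-30,20,95),(-30,64,95),(-18,20,95),(-18,64,95),(18,64,95),(30,64,95),(30,20,95),(18,20,95)]:
    p=proj(P,Rz(S[3])@np.array(X,float)+S[:3])[0]; print(X,p.round(1)); cv2.circle(im,tuple(int(round(v)) for v in p),2,(0,0,255),-1)
cv2.imwrite('pics/w3m.png',im)
E
```

```text
time_s: 8.8
eef_pos: [431.2, 38.7, 150.9]
ee_rot: [2.441, -1.976, -0.001]
force: [0.3, -0.1, -0.4]
finger_gap: 21.7
t 8.8 pos [431.2  38.7 150.9] zax [-0.001 -0.    -1.   ] yaw -77.96 F [ 0.31 -0.11 -0.36] gap 21.7 q [-0.04 -0.16  1.72 -0.    1.58  1.32]
(-70, 105, 40) [166.6  41.7]
(-70, -125, 40) [442.1  41.2]
(-30, 20, 95) [264.4 -50.4]
(-30, 64, 95) [194.9 -50.2]
(-18, 20, 95) [264.1 -72.9]
(-18, 64, 95) [193.6 -72.8]
(18, 64, 95) [ 189.2 -145. ]
(30, 64, 95) [ 187.7 -170.6]
(30, 20, 95) [ 262.8 -170.8]
(18, 20, 95) [ 263.2 -145.1]
```

View pics/w3m.png

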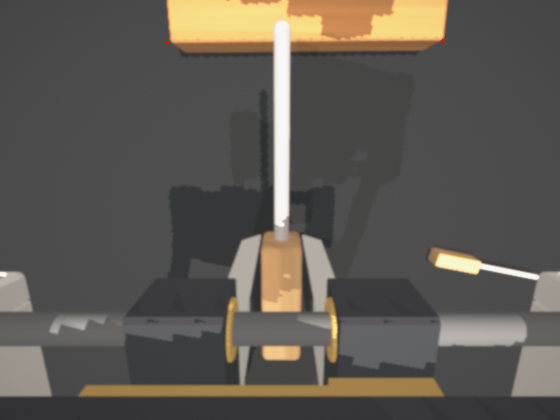

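```bash
cat >> h.py <<'E'
TIP=np.array([0.,-121.3,-11.3])
def plantip(p,yaw=None):
    S=np.load('stand.npy'); S[2]=0; yaw=np.degrees(S[3])-90 if yaw is None else yaw
    w=Rz(S[3])@np.array(p,float)+S[:3]; Rt=toolR(yaw); print('TCP',(w-Rt@TIP).round(1)); plan(w-Rt@TIP,yaw)
def tipnow():
    S=np.load('stand.npy'); S[2]=0; st=ctrl.read_state(); R0=cv2.Rodrigues(np.array(st['ee_rot'],float))[0]
    F=Rz(S[3]).T@np.array(st['force'])
    print('tip stand',(Rz(S[3]).T@(st['eef_pos']+R0@TIP-S[:3])).round(2),'Fstand',F.round(2),'Tq',np.round(st['wrist_torque'],3))
E
python3 -c "
from h import *
tipnow(); plantip([-60,25,125]);plantip([-17,25,125])"
```

```text
tip stand [-89.44  10.58 162.32] Fstand [-0.16  0.6  -1.63] Tq [-0.031  0.151  0.001]
TCP [457.1  58.7 113.7]
shift [-0.0189, -0.0392, 0.0498] turn [0.001, -0.0, -0.005] dist 50
TCP [499.1  67.8 113.7]
shift [-0.019, -0.0966, 0.0498] turn [0.001, -0.0, -0.005] dist 83
```

```bash
python3 -m handwheel '[[[-0.01,-0.01,0.01],[0,0,-0.005]],[[-0.019,-0.03,0.03],[0,0,-0.005]],[[-0.019,-0.04,0.05],[0,0,-0.005]],[[-0.019,-0.06,0.05],[0,0,-0.005]],[[-0.019,-0.08,0.05],[0,0,-0.005]],[[-0.019,-0.092,0.05],[0,0,-0.005]],[[-0.019,-0.0966,0.05],[0,0,-0.005]],[[-0.019,-0.0966,0.05],[0,0,-0.005]],[[-0.019,-0.0966,0.05],[0,0,-0.005]],[[-0.019,-0.0966,0.05],[0,0,-0.005]]]'
python3 - <<'E'
from h import *
tipnow(); snap('wrist','w4.png')
st,d=snap('scene','s4.png');st,e=snap('top','t4.png')
a=cv2.imread('pics/s4.png');b=cv2.imread('pics/t4.png')
cv2.imwrite('pics/z6.png',np.hstack([cv2.resize(a[170:270,260:350],None,fx=4.4,fy=5,interpolation=cv2.INTER_CUBIC),cv2.resize(b[150:250,220:300],None,fx=5,fy=5,interpolation=cv2.INTER_CUBIC)]))
E
```

```text
time_s: 9.85
eef_pos: [498.4, 68.8, 114.1]
ee_rot: [-2.446, 1.971, -0.0]
force: [0.6, 0.8, -1.5]
finger_gap: 21.7
tip stand [-17.43  26.29 125.39] Fstand [ 0.73  0.69 -1.51] Tq [-0.049  0.194  0.024]
```

View pics/w4.png

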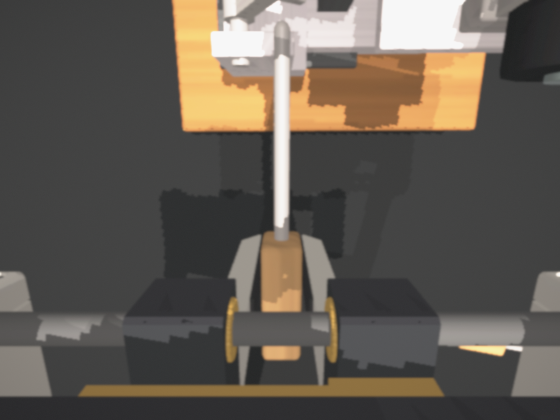

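View pics/z6.png

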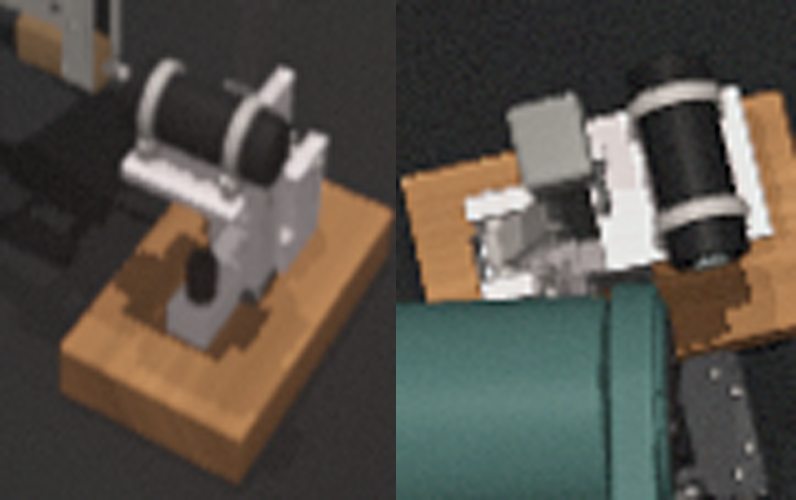

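Run:
```python
import cv2
a=cv2.imread('pics/w4.png')
cv2.imwrite('pics/z7.png',cv2.resize(a[0:130,170:370],None,fx=4,fy=4,interpolation=cv2.INTER_CUBIC))
```

```text
(no output)
```

View pics/z7.png

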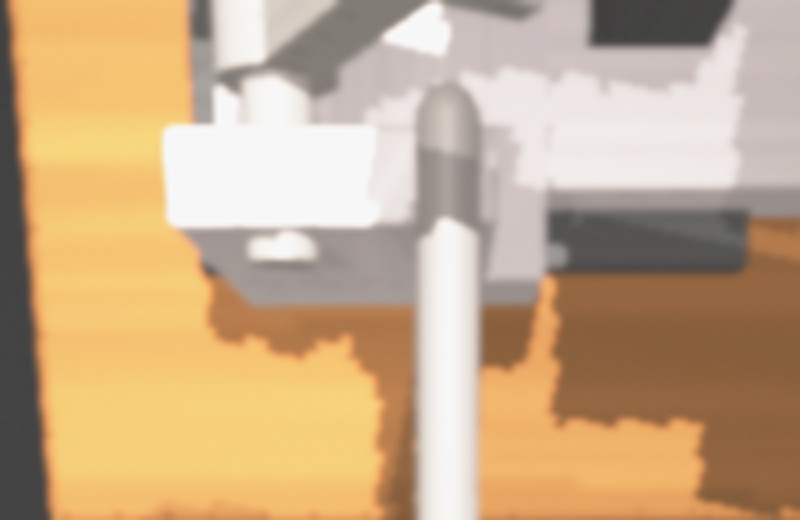

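Run:
```python
from h import *
S=np.load('stand.npy'); S[2]=0
st=ctrl.read_state(); 
_,d=snap('wrist'); P,K,W=cam(st,d)
for s in (-18,-9,0,9,18):
    print(s,[proj(P,Rz(S[3])@np.array(X,float)+S[:3])[0].round(1).tolist() for X in [(-30,64,95+s),(-18,64,95+s),(-30,20,95+s),(-18,20,95+s)]])
tipnow()
```

```text
-18 [[220.0, 67.5], [219.1, 46.7], [289.4, 67.6], [289.6, 46.9]]
-9 [[217.2, 64.8], [216.3, 43.0], [289.8, 65.0], [290.0, 43.2]]
0 [[214.2, 61.9], [213.1, 39.0], [290.2, 62.1], [290.4, 39.2]]
9 [[210.9, 58.7], [209.7, 34.6], [290.7, 58.9], [290.9, 34.8]]
18 [[207.2, 55.1], [205.8, 29.7], [291.2, 55.3], [291.4, 29.9]]
tip stand [-17.26  26.25 125.51] Fstand [-0.45  0.44 -1.74] Tq [-0.028  0.112 -0.029]
```

```bash
python3 -m handwheel '[[[0.001,0,0.001],[0,0,0]],[[0.002,0,0.002],[0,0,0]],[[0.002,0,0.003],[0,0,0]],[[0.002,0,0.004],[0,0,0]],[[0.002,0,0.005],[0,0,0]],[[0.002,0,0.006],[0,0,0]],[[0.002,0,0.007],[0,0,0]],[[0.002,0,0.008],[0,0,0]],[[0.002,0,0.008],[0,0,0]]]'
python3 -c "
from h import *
tipnow()"
python3 -m handwheel '[[[0,0,0.0005],[0,0,0]],[[0,0,0.001],[0,0,0]],[[0,0,0.0013],[0,0,0]],[[0,0,0.0013],[0,0,0]]]'
python3 -c "
from h import *
tipnow()"
python3 -m handwheel '[[[0,0,0.0005],[0,0,0]],[[0,0,0.001],[0,0,0]],[[0,0,0.0013],[0,0,0]],[[0,0,0.0013],[0,0,0]]]'
python3 -c "
from h import *
tipnow()"
```

```text
time_s: 10.95
eef_pos: [499.0, 67.4, 107.8]
ee_rot: [2.446, -1.971, -0.0]
force: [-0.5, -0.8, -1.1]
finger_gap: 21.5
tip stand [-17.14  24.8  119.1 ] Fstand [-0.66 -0.67 -1.15] Tq [ 0.012  0.089 -0.011]
time_s: 11.35
eef_pos: [499.1, 67.4, 107.0]
ee_rot: [-2.446, 1.971, 0.0]
force: [-0.1, 0.1, -0.6]
finger_gap: 21.6
tip stand [-17.05  24.81 118.29] Fstand [-0.1   0.14 -0.64] Tq [-0.007  0.079 -0.004]
time_s: 11.75
eef_pos: [499.1, 67.4, 106.0]
ee_rot: [-2.446, 1.971, 0.0]
force: [0.1, 0.1, -1.9]
finger_gap: 21.8
tip stand [-17.08  24.79 117.27] Fstand [ 0.09  0.03 -1.88] Tq [-0.027  0.145 -0.006]
```

```bash
for i in 1; do :; done
python3 -m handwheel '[[[0,0,0.0005],[0,0,0]],[[0,0,0.001],[0,0,0]],[[0,0,0.0013],[0,0,0]],[[0,0,0.0013],[0,0,0]]]' >/dev/null
python3 -c "
from h import *
tipnow()"
python3 -m handwheel '[[[0,0,0.0005],[0,0,0]],[[0,0,0.001],[0,0,0]],[[0,0,0.0013],[0,0,0]],[[0,0,0.0013],[0,0,0]]]' >/dev/null
python3 -c "
from h import *
tipnow()"
```

```text
tip stand [-17.08  24.79 116.31] Fstand [ 0.24  0.12 -1.48] Tq [-0.032  0.163  0.007]
tip stand [-17.09  24.83 115.3 ] Fstand [ 0.21 -0.08 -1.3 ] Tq [-0.014  0.157  0.015]
```

```bash
python3 -m handwheel '[[[0,0,0.0005],[0,0,0]],[[0,0,0.001],[0,0,0]],[[0,0,0.0013],[0,0,0]],[[0,0,0.0013],[0,0,0]]]' >/dev/null
python3 -c "
from h import *
tipnow()"
```

```text
tip stand [-17.08  24.81 114.32] Fstand [ 0.26  0.01 -1.29] Tq [ 0.001  0.163 -0.032]
```

```bash
python3 -m handwheel '[[[0,0,0.0005],[0,0,0]],[[0,0,0.001],[0,0,0]],[[0,0,0.001],[0,0,0]],[[0,0,0.001],[0,0,0]]]' >/dev/null
python3 -c "
from h import *
tipnow()"
```

```text
tip stand [-16.98  24.79 113.82] Fstand [-0.28  0.28  0.21] Tq [-0.019  0.113 -0.021]
```

```bash
python3 -m handwheel '[[[0,0,0.0003],[0,0,0]],[[0,0,0.0006],[0,0,0]],[[0,0,0.0006],[0,0,0]],[[0,0,0.0006],[0,0,0]]]' >/dev/null
python3 -c "
from h import *
tipnow()"
```

```text
tip stand [-16.97  24.77 113.48] Fstand [-0.93 -0.45  0.98] Tq [-0.004  0.135  0.024]
```

```bash
python3 -m handwheel '[[[0,0,0],[0,0,0]]]' >/dev/null
python3 -c "
from h import *
tipnow()"
python3 -m handwheel '[[[0,0,0],[0,0,0]]]' >/dev/null
python3 -c "
from h import *
tipnow()"
```

```text
tip stand [-17.    24.75 113.45] Fstand [-1.37  0.64  1.31] Tq [-0.049  0.107  0.016]
tip stand [-16.97  24.76 113.44] Fstand [-2.06  0.27  1.01] Tq [0.007 0.133 0.019]
```

```bash
python3 -m handwheel '[[[0,0,-0.002],[0,0,0]],[[0,0,-0.004],[0,0,0]],[[0,0,-0.0055],[0,0,0]],[[0,0,-0.0055],[0,0,0]],[[0,0,-0.0055],[0,0,0]],[[0,0,-0.0055],[0,0,0]]]' >/dev/null
python3 - <<'E'
from h import *
tipnow()
snap('wrist','w5.png')
a=cv2.imread('pics/w5.png')
cv2.imwrite('pics/z8.png',cv2.resize(a[0:130,170:370],None,fx=4,fy=4,interpolation=cv2.INTER_CUBIC))
E
```

```text
tip stand [-17.14  24.83 117.16] Fstand [-0.16  0.02 -0.96] Tq [ 0.023  0.138 -0.029]
```

View pics/z8.png

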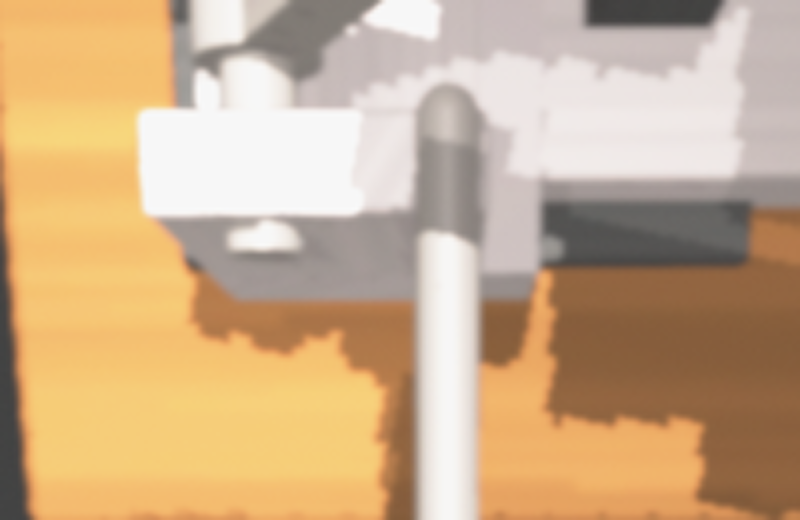

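```bash
python3 -m handwheel '[[[0,-0.003,-0.0005],[0,0,0]],[[0,-0.006,-0.0005],[0,0,0]],[[0,-0.009,-0.0005],[0,0,0]],[[0,-0.012,-0.0005],[0,0,0]],[[0,-0.015,-0.0005],[0,0,0]],[[0,-0.015,-0.0005],[0,0,0]]]' >/dev/null
python3 -c "
from h import *
tipnow()"
```

```text
tip stand [ -5.52  24.8  117.67] Fstand [-0.23 -0.55 -1.01] Tq [ 0.003  0.136 -0.031]
```

```bash
python3 -m handwheel '[[[0,-0.003,0],[0,0,0]],[[0,-0.006,0],[0,0,0]],[[0,-0.009,0],[0,0,0]],[[0,-0.012,0],[0,0,0]],[[0,-0.015,0],[0,0,0]],[[0,-0.018,0],[0,0,0]],[[0,-0.021,0],[0,0,0]],[[0,-0.021,0],[0,0,0]],[[0,-0.021,0],[0,0,0]]]' >/dev/null
python3 - <<'E'
from h import *
tipnow()
snap('wrist','w6.png');snap('scene','s6.png')
a=cv2.imread('pics/w6.png');b=cv2.imread('pics/s6.png')
cv2.imwrite('pics/z9.png',np.hstack([cv2.resize(a[0:130,180:330],None,fx=3,fy=3,interpolation=cv2.INTER_CUBIC),cv2.resize(b[180:245,270:340],None,fx=5,fy=6,interpolation=cv2.INTER_CUBIC)]))
E
```

```text
tip stand [  9.93  24.82 117.64] Fstand [ 0.14 -0.01 -0.81] Tq [-0.016  0.144 -0.004]
```

View pics/z9.png

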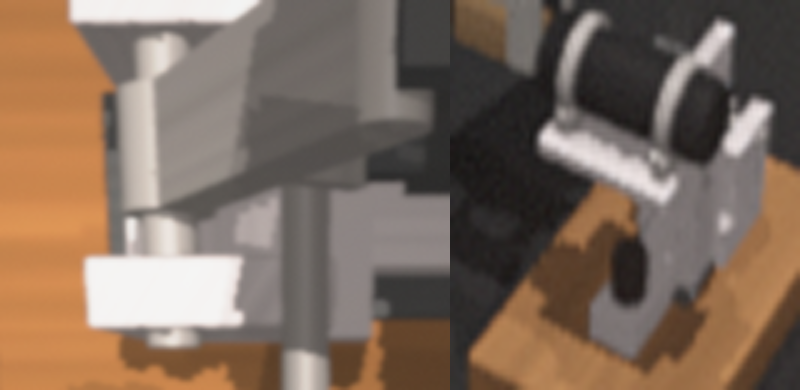

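The rod tip is now under the leaning pawl's spur, with no contact force. Next is the push to +y.

```bash
python3 -m handwheel '[[[-0.002,0,0],[0,0,0]],[[-0.004,0,0],[0,0,0]],[[-0.006,0,0],[0,0,0]],[[-0.008,0,0],[0,0,0]],[[-0.01,0,0],[0,0,0]],[[-0.012,0,0],[0,0,0]],[[-0.014,0,0],[0,0,0]],[[-0.016,0,0],[0,0,0]]]' >/dev/null
python3 - <<'E'
from h import *
tipnow()
snap('wrist','w7.png')
a=cv2.imread('pics/w7.png')
cv2.imwrite('pics/z10.png',cv2.resize(a[0:250,150:400],None,fx=2.4,fy=2.4,interpolation=cv2.INTER_CUBIC))
E
```

```text
tip stand [ 10.11  36.65 118.  ] Fstand [ 0.34 -2.59 -1.42] Tq [-0.521 -0.038 -0.302]
```

View pics/z10.png

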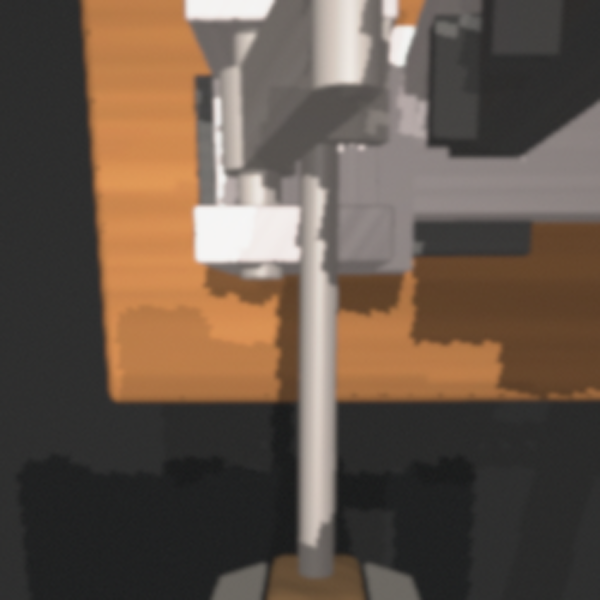

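```bash
python3 -m handwheel '[[[-0.002,0,0],[0,0,0]],[[-0.004,0,0],[0,0,0]],[[-0.006,0,0],[0,0,0]],[[-0.008,0,0],[0,0,0]],[[-0.01,0,0],[0,0,0]],[[-0.012,0,0],[0,0,0]],[[-0.014,0,0],[0,0,0]],[[-0.016,0,0],[0,0,0]],[[-0.018,0,0],[0,0,0]],[[-0.02,0,0],[0,0,0]],[[-0.022,0,0],[0,0,0]]]' >/dev/null
python3 - <<'E'
from h import *
tipnow()
E
```

```text
tip stand [  9.56  53.61 117.23] Fstand [ 0.91 -1.37 -0.67] Tq [-0.251  0.035 -0.137]
```

```bash
python3 -m handwheel '[[[-0.002,0,0],[0,0,0]],[[-0.004,0,0],[0,0,0]],[[-0.006,0,0],[0,0,0]],[[-0.008,0,0],[0,0,0]],[[-0.009,0,0],[0,0,0]]]' >/dev/null
python3 - <<'E'
from h import *
tipnow()
snap('wrist','w8.png');snap('scene','s8.png')
a=cv2.imread('pics/w8.png');b=cv2.imread('pics/s8.png')
cv2.imwrite('pics/z11.png',np.hstack([cv2.resize(a[0:240,150:400],None,fx=2,fy=2,interpolation=cv2.INTER_CUBIC),cv2.resize(b[180:260,270:330],None,fx=5,fy=6,interpolation=cv2.INTER_CUBIC)]))
E
```

```text
tip stand [  9.82  60.41 117.66] Fstand [-0.15 -0.78 -0.49] Tq [-0.168  0.055 -0.108]
```

View pics/z11.png

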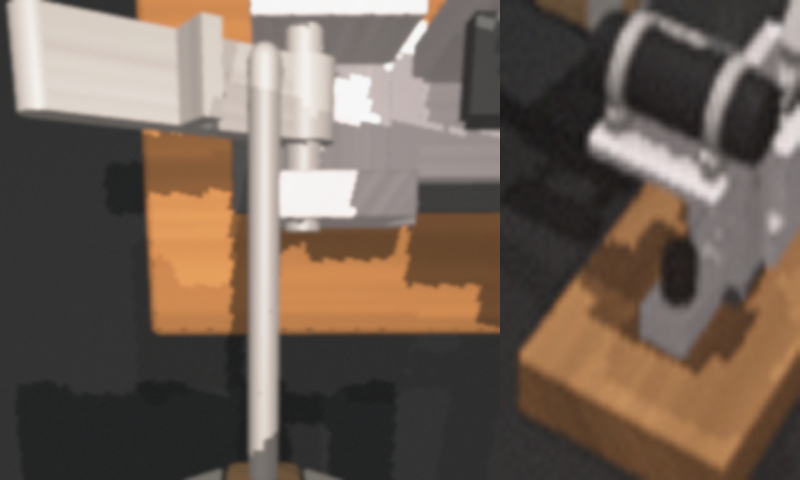

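```bash
python3 -m handwheel '[[[-0.001,0,0],[0,0,0]],[[-0.002,0,0],[0,0,0]],[[-0.002,0,0],[0,0,0]],[[-0.002,0,0],[0,0,0]]]' >/dev/null
python3 - <<'E'
from h import *
tipnow()
E
```

```text
tip stand [  9.91  61.67 117.73] Fstand [ 1.26  0.8  -1.7 ] Tq [-0.097  0.053 -0.099]
```

```bash
python3 -m handwheel '[[[0.002,0,0],[0,0,0]],[[0.004,0,0],[0,0,0]],[[0.004,0.01,0],[0,0,0]],[[0.004,0.03,0],[0,0,0]],[[0.004,0.06,0],[0,0,0]],[[0.004,0.1,0],[0,0,0]],[[0.004,0.13,0],[0,0,0]],[[0.004,0.13,0],[0,0,0]],[[0.004,0.13,0],[0,0,0]],[[0.004,0.13,0],[0,0,0]]]' >/dev/null
python3 - <<'E'
from h import *
tipnow(); rep()
snap('wrist','w9.png');snap('top','t9.png');snap('scene','s9.png')
a=cv2.imread('pics/t9.png');b=cv2.imread('pics/s9.png')
cv2.imwrite('pics/z12.png',np.hstack([cv2.resize(a[150:250,200:310],None,fx=4,fy=5,interpolation=cv2.INTER_CUBIC),cv2.resize(b[160:260,270:350],None,fx=4.4,fy=5,interpolation=cv2.INTER_CUBIC)]))
E
```

```text
tip stand [-86.79  58.36 118.13] Fstand [ 0.91  0.21 -0.48] Tq [ 0.026  0.139 -0.007]
t 20.15 pos [423.9  85.5 106.7] zax [ 0.001  0.    -1.   ] yaw -77.72 F [ 0.84  0.4  -0.48] gap 22.1 q [ 0.07 -0.14  1.79  0.    1.49  1.42]
```

View pics/z12.png

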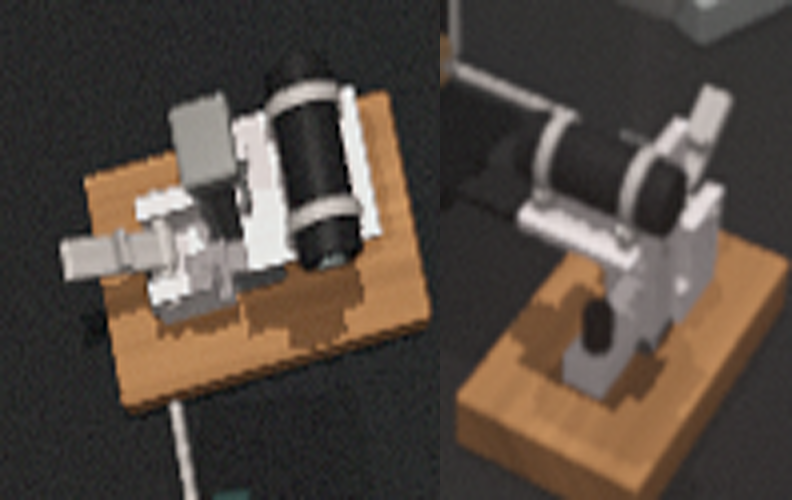

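View pics/w9.png

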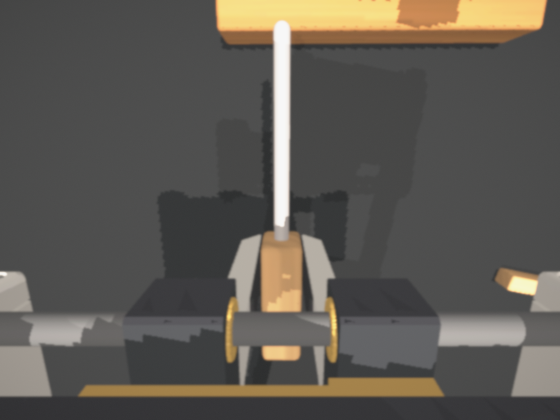

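Run:
```python
from h import *
Pt=np.load('P_top0.npy'); S=np.load('stand.npy');S[2]=0
for a in (1.1,1.2,1.35,1.5,1.6):
    f=a-np.pi/6; e=75; print(a,proj(Pt,Rz(S[3])@np.array([0,50+e*np.sin(f),100+e*np.cos(f)])+S[:3])[0].round(1))
print('obs',200+62/4,150+258/5)
plan([495,-310,100],-70.4); plan([494,-310,100],-70.4)
```

```text
1.1 [221.9 198.3]
1.2 [219.9 199.2]
1.35 [217.4 200.4]
1.5 [215.5 201.7]
1.6 [214.6 202.4]
obs 215.5 201.6
shift [0.5354, 0.0193, 0.0084] turn [-0.0, 0.0, -0.244] dist 402
shift [0.5351, 0.0206, 0.0084] turn [-0.0, 0.0, -0.244] dist 402
```

```bash
python3 -m handwheel '[[[0.04,0.03,0],[0,0,0]],[[0.1,0.05,0],[0,0,0]],[[0.16,0.05,0],[0,0,0]],[[0.22,0.05,0],[0,0,0]],[[0.28,0.05,0],[0,0,-0.1]],[[0.34,0.04,0],[0,0,-0.2]],[[0.4,0.03,0],[0,0,-0.244]],[[0.46,0.02,0],[0,0,-0.244]],[[0.51,0.02,0],[0,0,-0.244]],[[0.53,0.02,0.0],[0,0,-0.244]],[[0.535,0.02,0.01],[0,0,-0.244]],[[0.535,0.02,0.04],[0,0,-0.244]],[[0.535,0.02,0.08],[0,0,-0.244]],[[0.535,0.02,0.1],[0,0,-0.244]],[[0.535,0.02,0.11],[0,0,-0.244]],[[0.535,0.02,0.11],[0,0,-0.244]],[[0.535,0.02,0.11],[0,0,-0.244]]]'
python3 - <<'E'
from h import *
rep(); plan([495,-310,4.3],-70.4)
E
```

```text
time_s: 22.0
eef_pos: [494.5, -310.0, 25.1]
ee_rot: [-2.568, 1.81, -0.003]
force: [-0.2, 0.8, -1.9]
finger_gap: 21.7
t 22.0 pos [ 494.5 -310.    25.1] zax [ 0.002 -0.001 -1.   ] yaw -70.37 F [-0.23  0.83 -1.95] gap 21.7 q [-0.66  0.26  1.54  0.    1.34  0.57]
shift [0.0002, -0.0006, 0.0277] turn [-0.002, -0.003, 0.001] dist 21
```

```bash
python3 -m handwheel '[[[0,0,0.01],[0,0,0]],[[0,0,0.018],[0,0,0]],[[0,0,0.023],[0,0,0]],[[0,0,0.026],[0,0,0]],[[0,0,0.0275],[0,0,0]],[[0,0,0.0275],[0,0,0]],[[0,0,0.0275],[0,0,0]]]'
```

```text
time_s: 22.7
eef_pos: [493.7, -309.9, 3.6]
ee_rot: [-2.567, 1.811, -0.0]
force: [-1.4, 1.1, 2.5]
finger_gap: 21.7
```

```bash
python3 -m handwheel '[[[0,0,0],[0,0,0]],[[0,0,0],[0,0,0]],[[0,0,0],[0,0,0]],[[0,0,0],[0,0,0]],[[0,0,0],[0,0,0]],[[0,0,0],[0,0,0]],[[0,0,0],[0,0,0]],[[0,0,0],[0,0,0]]]' 0.3
python3 -m handwheel '[[[0,0,-0.03],[0,0,0]],[[0,0,-0.09],[0,0,0]],[[0,0,-0.15],[0,0,0]],[[0,0,-0.21],[0,0,0]],[[0,0,-0.27],[0,0,0]],[[0,0,-0.33],[0,0,0]],[[0,0,-0.39],[0,0,0]],[[0,0,-0.43],[0,0,0]],[[0,0,-0.43],[0,0,0]],[[0,0,-0.43],[0,0,0]],[[0,0,-0.43],[0,0,0]]]'
python3 - <<'E'
from h import *
rep(); snap('wrist','w10.png')
S=np.load('stand.npy'); p=Rz(S[3])@np.array([0,0,0.])+S[:3]; plan([p[0],p[1],330],-77.8)
E
```

```text
time_s: 23.5
eef_pos: [493.7, -309.9, 3.2]
ee_rot: [-2.567, 1.811, 0.0]
force: [1.5, 0.2, 0.3]
finger_gap: 65.8
time_s: 24.6
eef_pos: [493.3, -309.6, 323.3]
ee_rot: [-2.567, 1.811, 0.006]
force: [-0.1, 0.1, -0.3]
finger_gap: 65.6
t 24.6 pos [ 493.3 -309.6  323.3] zax [-0.003  0.003 -1.   ] yaw -70.41 F [-0.15  0.05 -0.27] gap 65.6 q [-0.66  0.17  1.04  0.    1.93  0.57]
shift [-0.4145, -0.3547, -0.0086] turn [0.005, 0.008, 0.247] dist 409
```

View pics/w10.png

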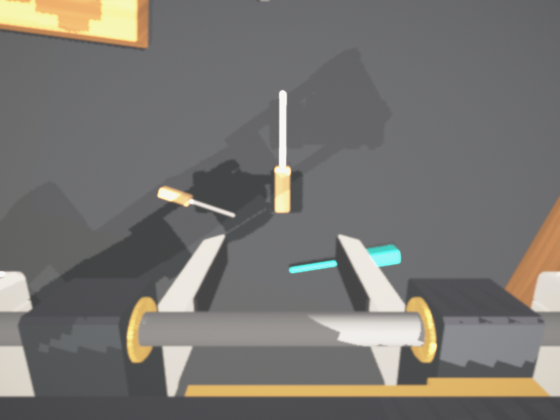

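```bash
python3 -m handwheel '[[[-0.03,-0.02,-0.02],[0,0,0]],[[-0.08,-0.06,-0.036],[0,0,0.1]],[[-0.13,-0.1,-0.036],[0,0,0.2]],[[-0.18,-0.14,-0.036],[0,0,0.247]],[[-0.23,-0.18,-0.036],[0,0,0.247]],[[-0.28,-0.23,-0.036],[0,0,0.247]],[[-0.32,-0.27,-0.036],[0,0,0.247]],[[-0.36,-0.31,-0.036],[0,0,0.247]],[[-0.4,-0.34,-0.036],[0,0,0.247]],[[-0.414,-0.355,-0.036],[0,0,0.247]],[[-0.414,-0.355,-0.036],[0,0,0.247]],[[-0.414,-0.355,-0.036],[0,0,0.247]],[[-0.414,-0.355,-0.036],[0,0,0.247]]]' 1
python3 - <<'E'
from h import *
rep(); snap('wrist','w11.png'); snap('scene','s11.png')
S=np.load('stand.npy'); p=Rz(S[3])@np.array([0,0,0.])+S[:3]; plan([p[0],p[1],305],-77.8)
E
```

```text
time_s: 25.95
eef_pos: [640.1, 70.1, 352.8]
ee_rot: [2.442, -1.976, 0.0]
force: [-0.5, -0.4, 0.1]
finger_gap: 0.5
t 25.95 pos [640.1  70.1 352.8] zax [-0.    -0.001 -1.   ] yaw -77.95 F [-0.49 -0.35  0.14] gap 0.5 q [ 0.02  0.34  0.79 -0.    2.02  1.38]
shift [-0.0033, 0.0001, 0.0645] turn [-0.001, -0.001, -0.005] dist 48
```

View pics/w11.png

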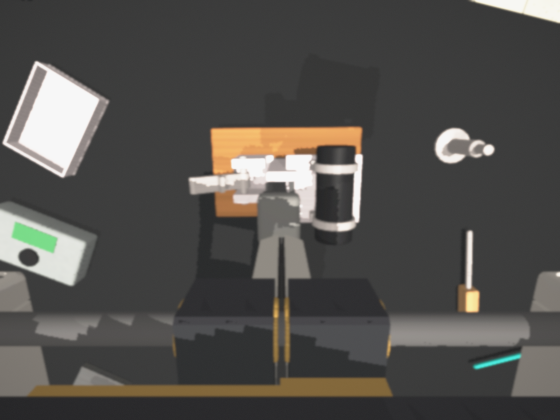

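View pics/s11.png

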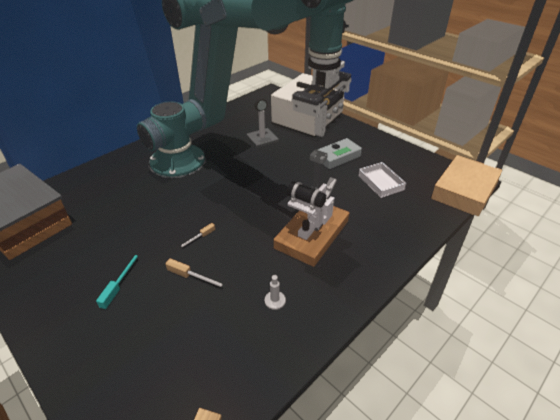

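```bash
python3 -m handwheel '[[[-0.003,0,0.02],[0,0,0]],[[-0.003,0,0.04],[0,0,0]],[[-0.003,0,0.055],[0,0,0]],[[-0.003,0,0.062],[0,0,0]],[[-0.003,0,0.065],[0,0,0]],[[-0.003,0,0.065],[0,0,0]],[[-0.003,0,0.065],[0,0,0]]]'
python3 -m handwheel '[[[0,0,0.002],[0,0,0]],[[0,0,0.004],[0,0,0]],[[0,0,0.006],[0,0,0]],[[0,0,0.006],[0,0,0]]]'
python3 -m handwheel '[[[0,0,0.002],[0,0,0]],[[0,0,0.004],[0,0,0]],[[0,0,0.004],[0,0,0]]]'
```

```text
time_s: 26.75
eef_pos: [640.2, 74.0, 304.9]
ee_rot: [-2.444, 1.972, -0.002]
force: [-0.0, 0.3, 0.5]
finger_gap: 0.6
time_s: 27.15
eef_pos: [639.8, 74.1, 299.2]
ee_rot: [2.445, -1.973, -0.001]
force: [0.5, 0.4, -0.2]
finger_gap: 0.3
time_s: 27.45
eef_pos: [639.9, 74.1, 296.4]
ee_rot: [2.445, -1.973, -0.0]
force: [0.1, -0.1, 0.1]
finger_gap: 0.8
```

```bash
python3 -m handwheel '[[[0,0,0.002],[0,0,0]],[[0,0,0.004],[0,0,0]],[[0,0,0.004],[0,0,0]]]'
python3 -m handwheel '[[[0,0,0.002],[0,0,0]],[[0,0,0.004],[0,0,0]],[[0,0,0.004],[0,0,0]]]'
python3 -m handwheel '[[[0,0,0.002],[0,0,0]],[[0,0,0.004],[0,0,0]],[[0,0,0.006],[0,0,0]]]'
```

```text
time_s: 27.75
eef_pos: [640.0, 74.1, 294.1]
ee_rot: [-2.444, 1.973, -0.001]
force: [-1.1, 0.4, 2.1]
finger_gap: 0.8
time_s: 28.05
eef_pos: [639.9, 74.1, 290.3]
ee_rot: [-2.445, 1.973, 0.0]
force: [-0.7, -0.4, 3.9]
finger_gap: 0.2
time_s: 28.35
eef_pos: [639.9, 74.1, 285.9]
ee_rot: [-2.445, 1.973, 0.0]
force: [-0.4, 0.6, 2.8]
finger_gap: 0.4
```

```bash
python3 -m handwheel '[[[0,0,0.003],[0,0,0]],[[0,0,0.006],[0,0,0]],[[0,0,0.009],[0,0,0]],[[0,0,0.012],[0,0,0]],[[0,0,0.015],[0,0,0]],[[0,0,0.018],[0,0,0]],[[0,0,0.021],[0,0,0]],[[0,0,0.024],[0,0,0]]]'
python3 -m handwheel '[[[0,0,0.003],[0,0,0]],[[0,0,0.006],[0,0,0]],[[0,0,0.009],[0,0,0]],[[0,0,0.012],[0,0,0]],[[0,0,0.015],[0,0,0]],[[0,0,0.018],[0,0,0]],[[0,0,0.021],[0,0,0]],[[0,0,0.024],[0,0,0]],[[0,0,0.027],[0,0,0]],[[0,0,0.03],[0,0,0]]]'
```

```text
time_s: 29.15
eef_pos: [640.0, 74.1, 267.9]
ee_rot: [-2.445, 1.973, -0.0]
force: [-1.6, 0.2, 3.9]
finger_gap: 0.6
time_s: 30.15
eef_pos: [640.0, 74.1, 245.4]
ee_rot: [-2.445, 1.973, -0.0]
force: [-1.0, -0.2, 3.6]
finger_gap: 0.3
```

```bash
python3 -m handwheel '[[[0,0,0.003],[0,0,0]],[[0,0,0.006],[0,0,0]],[[0,0,0.009],[0,0,0]],[[0,0,0.012],[0,0,0]],[[0,0,0.015],[0,0,0]],[[0,0,0.016],[0,0,0]],[[0,0,0.016],[0,0,0]]]'
```

```text
time_s: 30.85
eef_pos: [639.9, 74.1, 233.0]
ee_rot: [2.445, -1.973, -0.001]
force: [0.2, -0.1, 1.1]
finger_gap: 0.5
```

```bash
python3 -m handwheel '[[[0,0,0.002],[0,0,0]],[[0,0,0.004],[0,0,0]],[[0,0,0.006],[0,0,0]],[[0,0,0.008],[0,0,0]],[[0,0,0.01],[0,0,0]]]'
python3 -m handwheel '[[[0,0,0.002],[0,0,0]],[[0,0,0.003],[0,0,0]],[[0,0,0.003],[0,0,0]]]'
python3 -m handwheel '[[[0,0,0.002],[0,0,0]],[[0,0,0.003],[0,0,0]],[[0,0,0.003],[0,0,0]]]'
```

```text
time_s: 31.35
eef_pos: [639.9, 74.1, 226.0]
ee_rot: [-2.445, 1.973, -0.0]
force: [-0.2, -0.1, 3.0]
finger_gap: 0.4
time_s: 31.65
eef_pos: [639.9, 74.1, 223.4]
ee_rot: [2.445, -1.973, -0.0]
force: [0.4, 0.5, 2.0]
finger_gap: 0.7
time_s: 31.95
eef_pos: [639.9, 74.1, 221.8]
ee_rot: [-2.445, 1.973, -0.0]
force: [0.3, 0.1, 3.5]
finger_gap: 0.4
```

```bash
python3 -m handwheel '[[[0,0,0.001],[0,0,0]],[[0,0,0.002],[0,0,0]],[[0,0,0.003],[0,0,0]]]'
python3 -m handwheel '[[[0,0,0.001],[0,0,0]],[[0,0,0.002],[0,0,0]],[[0,0,0.003],[0,0,0]]]'
```

```text
time_s: 32.25
eef_pos: [640.0, 74.1, 220.4]
ee_rot: [-2.444, 1.973, -0.001]
force: [-0.8, -0.5, 7.6]
finger_gap: 0.4
time_s: 32.55
eef_pos: [640.0, 74.1, 219.0]
ee_rot: [-2.444, 1.972, -0.002]
force: [-1.8, -0.2, 9.9]
finger_gap: 0.6
```

```bash
python3 -m handwheel '[[[0,0,0.001],[0,0,0]],[[0,0,0.001],[0,0,0]],[[0,0,0.001],[0,0,0]]]'
python3 -m handwheel '[[[0,0,-0.001],[0,0,0]],[[0,0,-0.003],[0,0,0]],[[0,0,-0.005],[0,0,0]],[[0,0,-0.007],[0,0,0]],[[0,0,-0.01],[0,0,0]],[[0,0,-0.02],[0,0,0]],[[0,0,-0.05],[0,0,0]],[[0,0,-0.1],[0,0,0]],[[0,0.05,-0.15],[0,0,0]],[[0,0.1,-0.2],[0,0,0]],[[0,0.16,-0.2],[0,0,0]],[[0,0.22,-0.2],[0,0,0]],[[0,0.28,-0.2],[0,0,0]],[[0,0.32,-0.2],[0,0,0]],[[0,0.32,-0.2],[0,0,0]],[[0,0.32,-0.2],[0,0,0]]]'
python3 - <<'E'
from h import *
rep(); snap('top','t12.png');snap('scene','s12.png');snap('wrist','w12.png')
a=cv2.imread('pics/t12.png');b=cv2.imread('pics/s12.png')
cv2.imwrite('pics/z13.png',np.hstack([cv2.resize(a[150:250,200:310],None,fx=4,fy=4,interpolation=cv2.INTER_CUBIC),cv2.resize(b[170:270,260:350],None,fx=4,fy=4,interpolation=cv2.INTER_CUBIC)]))
Pt,K,W=cam(None,ctrl.snapshot('top')); S=np.load('stand.npy');S[2]=0
for j in (0,4,8,15,20,80):
    print(j,[(proj(Pt,Rz(S[3])@np.array(X,float)+S[:3])[0]).round(1).tolist() for X in [(20,17,215+j),(20,-17,215+j),(-20,17,215+j),(-20,-17,215+j)]])
E
```

```text
time_s: 32.85
eef_pos: [640.0, 74.1, 218.5]
ee_rot: [-2.444, 1.972, -0.003]
force: [-2.6, 0.5, 8.7]
finger_gap: 0.3
time_s: 34.45
eef_pos: [405.4, 23.4, 367.3]
ee_rot: [-2.443, 1.972, -0.004]
force: [1.0, 0.4, -0.0]
finger_gap: 0.4
t 34.45 pos [405.4  23.4 367.3] zax [ 0.003 -0.    -1.   ] yaw -77.83 F [ 1.    0.39 -0.  ] gap 0.4 q [-0.08 -0.21  1.33  0.    2.02  1.28]
0 [[245.5, 179.8], [258.8, 176.8], [248.8, 195.2], [262.3, 192.1]]
4 [[245.3, 179.4], [258.7, 176.4], [248.6, 194.9], [262.1, 191.8]]
8 [[245.1, 179.0], [258.6, 176.0], [248.4, 194.5], [262.0, 191.4]]
15 [[244.7, 178.3], [258.3, 175.2], [248.1, 193.9], [261.8, 190.8]]
20 [[244.4, 177.8], [258.1, 174.7], [247.8, 193.5], [261.6, 190.4]]
80 [[241.1, 171.2], [255.6, 167.9], [244.7, 187.9], [259.3, 184.6]]
```

View pics/z13.png

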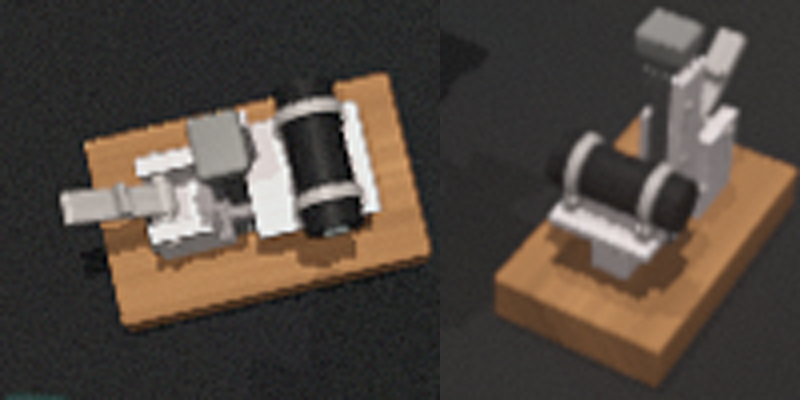

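View pics/t12.png

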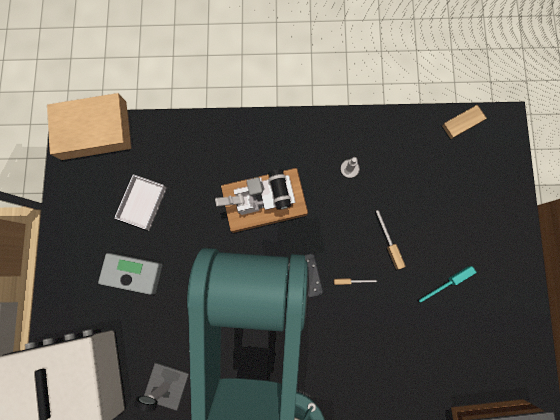

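```bash
python3 -c "
from h import *
rep(); ctrl.job_done()"
```

```text
t 34.65 pos [406.3  23.5 365.6] zax [-0.002  0.    -1.   ] yaw -77.79 F [ 0.37 -0.32 -0.22] gap 0.7 q [-0.08 -0.2   1.33  0.    2.02  1.28]
the job is handed in; nothing more can be done
```

The laser tube is down: the pawl is thrown back and the carriage was pushed down onto its rubber stop. I handed the job in at about 35 s, with the robot touching nothing.

- **Rod:** I picked up the larger tan rod and felt the near cheek top at about 2.5 N. That gave s ≈ +15 mm. An earlier rough camera estimate had spread over 10 to 17 mm, so I went by the touch.
- **Pawl:** I slid the tip in under the spur at about 7.5 mm above the cheek tops, with no contact force. The highest force I read while pushing the pawl back was about 2.6 N. In the top view its nose is at (215.5, 201.6) px, which fits an angle of about 1.5 rad; over 1.2 counts as fully back.
- **Rod laid down:** it lies on the bench at its original spot, clear of the lift, as the last top view shows.
- **Carriage:** I pushed the pad down with closed fingers at 1 to 4 N. The force rose to about 10 N on the rubber stop, with the pad top at about 218.5 mm, or a joint value of about 0.0035 m.
- **After release:** the last top picture fits the pad being home, and the other things look unmoved. I did not touch the pad again to measure any rebound. From the rubber and friction figures I expect it to sit at about 6 mm, inside the 8 mm limit.

No check failed. The wrist camera sits about 1.5 mm to the side of the other two, within its stated calibration, and I allowed for that.

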